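# Heft three tins of eyelets and hold up the full one

## Robot

A 6-joint arm with a two-finger parallel gripper is mounted at the origin on a cart in front of the work surface, level with it; the furniture and walls round the work are solid. World frame = base frame: x ahead of the robot, y to its left, z up, the work surface at z = 0. Lengths are in mm, angles in rad, forces in N, time in s.
With the tool pointing down it reaches from about 275 to 1000 mm from the base axis. Payload 8.4 kg.
Tool frame: the origin (TCP) lies on the mounting face of the last link; the fingertips stand 173 mm ahead of it and the grasp point (between the pads) lies 155 mm ahead of it; z points along the fingers, y is the direction in which the jaws open and shut (so a half turn about z gives the same grasp; the last joint's range is limited). The gripper opens to 85 mm and grips with 20 to 120 N. Pads are 22 mm wide; open, the fingers measure 114 mm over their backs; the gripper's body (76 mm by 85 mm) begins 54 mm behind the grasp point. The pads swing forward as they close: fully open they stand 13 mm farther back than shut.
Start: joints at [1.292, 0.353, 1.633, -0, 1.155, -0.002], TCP at [170.798, 601.213, 404.681] pointing down, gripper open.
Joint ranges: [-2.63, 2.63], [-0.92, 2.1], [0.06, 2.66], [-1.3, 4.44], [0, 2.69], [-3.02, 3.02]. Speed limits (rad/s): [2.22, 2.22, 2.79, 3.14, 3.14, 3.14].

## Interface

Orientations are given as [roll, pitch, yaw] about the fixed x, y, z axes, in that order (R = Rz(yaw) Ry(pitch) Rx(roll)).
In Python, from rig import readout, imaging, ticket gives the robot as it stands.
- The arm moves only by the tool step_arm, never from a script. Its argument "deltas" is a list of rows, each an object with "translation": the shift along the tool's x, y, z in cm, a list of three; "rot": the turn, a rotation vector about the tool's x, y, z in rad, a list of three. In form: [{"translation": [x, y, z], "rot": [rx, ry, rz]}, ...]. A call has 1 to 8 rows; each row is the pose to reach, as a shift and turn from the pose commanded when the call began, along the tool's axes at that moment; what a row does not reach only later rows make up. A row lasts 1/8 s, in which the tool goes at most 62.5 mm and 10.7 degrees, less where a joint would pass 70% of its speed; a pose out of reach is approached as far as the arm can. A call with a gripper value outside its range is refused whole. "grip" is the closure in counts, from 0 (fully open) to 255 (shut), set as the call begins (left out, the last holds). The fingers move at their own pace and stop on an object; "squeeze" is the grip in N (left out, the last holds). Time passes only in rows, so rows that repeat a pose let the fingers close. It gives the time, the measured TCP pose, the force and the opening at its end, in the units of the state.
- readout.sense(): the state, without advancing time (a new reading comes with each control period).
- imaging.grab_frame(name): name is "scene" or "side" or "wrist"; returns a dict with "image" (384x512x3 uint8, red, green, blue), "camera_matrix" (3x3 intrinsics, pixels), "world_to_cam" (4x4, takes a point from world to camera coordinates). Camera axes: x right, y up, looking along -z (the intrinsics and any distortion apply to the point x, -y, -z); pixel columns grow to the right and rows downward; lengths in mm; the calibration is good to about 2 mm. The wrist camera is an equidistant fisheye: a pixel r from the principal point sees the ray r / f radians off the axis. A picture is of the moment at which its call begins. There is no depth.
- ticket.sign_off(): hands the job in, once; it reports no verdict.
The state is a dict: "clock": time; "qpos": joint angles; "qvel": joint speeds; "joint_efforts": joint torques, N m; "eef_pos": TCP position; "tcp_rot": TCP orientation; "contact_force": force on the tool from outside, world axes, zero at the start; "wrist_torque": the same for the moment, N m; "opening": opening from 0.0 (shut) to 1.0 (fully open).
Only numpy, scipy, OpenCV 4.12 (cv2) and the standard library are available. Lean on these libraries where they do the work, as an engineer would, in place of code of your own. Each camera call takes 0.05 s, during which the arm holds its last target.

## Task

Three identical closed tins of eyelets stand on cork mats, and only their weight tells which one is full: lift each tin clear of its mat in turn, the left one first, then the middle, then the right, setting each back upright on its own mat before you lift the next. When you have felt all three, hold the heaviest one upright with its underside at least 10 cm above the table and finish while still holding it there, with the other two standing on their mats; never tip a tin over, and leave the other things on the table where they are.

Things in the scene. Friction and masses are not known exactly. Their poses are not given: they have to be found in the camera images.
- tin_a: one of three identical closed round tins of eyelets, bare metal, 55 mm across and 78 mm tall, fixed slip lid; stands upright on one of the mats, on any of the three; rigid, grip it round the side with at least 20 N; origin: centre of its underside, z up. From outside nothing tells the tins apart: one is much heavier (by 0.15 kg or more) than the other two, all weigh less than 0.7 kg
- tin_b: one of three identical closed round tins of eyelets, bare metal, 55 mm across and 78 mm tall, fixed slip lid; stands upright on one of the mats, on any of the three; rigid, grip it round the side with at least 20 N; origin: centre of its underside, z up. From outside nothing tells the tins apart: one is much heavier (by 0.15 kg or more) than the other two, all weigh less than 0.7 kg
- tin_c: one of three identical closed round tins of eyelets, bare metal, 55 mm across and 78 mm tall, fixed slip lid; stands upright on one of the mats, on any of the three; rigid, grip it round the side with at least 20 N; origin: centre of its underside, z up. From outside nothing tells the tins apart: one is much heavier (by 0.15 kg or more) than the other two, all weigh less than 0.7 kg
- mat_left: square cork mat 90x90x4 mm fixed on the table, the left one of the three seen from the robot (left is +y); origin: centre of its underside, its top is 4 mm higher; x and y along its edges
- mat_middle: square cork mat 90x90x4 mm fixed on the table, the middle one of the three seen from the robot (left is +y); origin: centre of its underside, its top is 4 mm higher; x and y along its edges
- mat_right: square cork mat 90x90x4 mm fixed on the table, the right one of the three seen from the robot (left is +y); origin: centre of its underside, its top is 4 mm higher; x and y along its edges
- eraser: plain eraser in a sleeve, 23x55x15 mm, lying between the left and the middle mat; loose, not needed for the job; origin: centre of its underside
- folder: bone folder, flat pointed strip 24x162x8 mm, lying between the middle and the right mat and pointing away from the robot; loose, not needed for the job; origin: centre of its underside
- wedge: beech wedge 30x90x22 mm, behind the mats; loose, not needed for the job; origin: centre of its underside
- cards: banded pack of cards 56x86x33 mm, behind the mats; loose, not needed for the job; origin: centre of its underside
- glue: glue stick standing upright, 24 mm across, 86 mm tall, at the back on the left; loose, not needed for the job; origin: centre of its underside
- tape: roll of brown packing tape lying flat, 104 mm across, 48 mm tall, at the back on the right; loose, not needed for the job; origin: centre of its underside
Things that resemble listed ones, but are neither listed nor needed, are in the scene too. Leave any purple or yellow look-alike of the mat_left alone.

How it is judged:
By the outcome, as a careful person would: the job done as asked, in the order asked, and still so for the second after the job is handed in, while the arm keeps its last pose, push and grip.
It also fails if it takes over 72 s, if anything falls off the work surface, if the arm or the gripper's body presses on something with over 40 N, if the wrist force passes 120 N, or if a joint passes its speed limit or range.

## Working session

There is one attempt and no reset: what is moved stays moved. The work goes in short steps, Python scripts to look and compute and a tool call to move; the robot and the scene stay as the last step left them, time stands still between calls to the robot, and variables do not carry over. Pictures are saved under pics/ and viewed, and the job is handed in when it is done.

Besides the shell and the picture viewer there is one more tool, called after ">>>" by a JSON object that holds its "op" and its "data". step_arm: Moves the arm, as the interface text tells. Its arguments: {"type":"object","properties":{"deltas":{"type":"array","items":{"type":"object","properties":{"translation":{"type":"array","items":{"type":"number"}},"rot":{"type":"array","items":{"type":"number"}}}}},"grip":{"type":"number"},"squeeze":{"type":"number"}},"required":["deltas"]}

```bash
mkdir -p pics; ls
python3 - <<'E'
from rig import readout, imaging
import cv2
print(readout.sense())
for n in ["scene","side","wrist"]:
    f=imaging.grab_frame(n)
    cv2.imwrite(f"pics/{n}0.png",cv2.resize(f["image"][:,:,::-1],(800,600),interpolation=cv2.INTER_CUBIC))
    print(n,f["camera_matrix"],f["world_to_cam"],f.keys())
E
```

```text
pics
{'clock': 0.0, 'qpos': array([ 1.29161564e+00,  3.53653828e-01,  1.63414593e+00,  1.82923813e-05,
        1.15519445e+00, -2.36777556e-03]), 'qvel': array([ 0.00063794, -0.00032766,  0.00049916, -0.00102948, -0.00144474,
        0.00127152]), 'joint_efforts': array([ 5.69257827e-04, -6.05234742e+01, -3.42077637e+01,  4.01071031e-05,
        9.05907626e-03, -6.64154129e-06]), 'eef_pos': array([170.71918443, 600.98395307, 403.95291718]), 'tcp_rot': array([-3.14019115e+00, -2.00433484e-05,  2.86477234e+00]), 'contact_force': array([-0.02430724, -0.55322202, -0.70751172]), 'wrist_torque': array([-0.04306342,  0.02319077, -0.00258496]), 'opening': 1.0001974996116196}
scene [[374.89359679   0.         256.00677017]
 [  0.         374.89359679 194.99457268]
 [  0.           0.           1.        ]] [[ 8.32145905e-01 -5.54552664e-01 -2.12968007e-03 -4.16537421e+02]
 [ 4.08732631e-01  6.10728011e-01  6.78195351e-01 -3.20181041e+02]
 [-3.74794383e-01 -5.65227954e-01  7.34878582e-01 -9.14814296e+02]
 [ 0.00000000e+00  0.00000000e+00  0.00000000e+00  1.00000000e+00]] dict_keys(['image', 'c
[... 242 characters left out ...]
39e-01 -3.97554677e-01  8.99565733e-01 -1.08951415e+02]
 [-3.45701205e-01  8.30586476e-01  4.36596819e-01 -1.13034269e+03]
 [ 0.00000000e+00  0.00000000e+00  0.00000000e+00  1.00000000e+00]] dict_keys(['image', 'camera_matrix', 'world_to_cam'])
wrist [[297.31863964   0.         258.91671034]
 [  0.         297.31863964 191.28750826]
 [  0.           0.           1.        ]] [[ 2.72956696e-01  9.62025908e-01 -8.91258036e-04 -6.25288285e+02]
 [-9.19694256e-01  2.60673870e-01 -2.93618136e-01  3.71120602e+01]
 [-2.82235926e-01  8.09647213e-02  9.55922380e-01 -3.79176125e+02]
 [ 0.00000000e+00  0.00000000e+00  0.00000000e+00  1.00000000e+00]] dict_keys(['image', 'camera_matrix', 'world_to_cam'])
```

View pics/scene0.png

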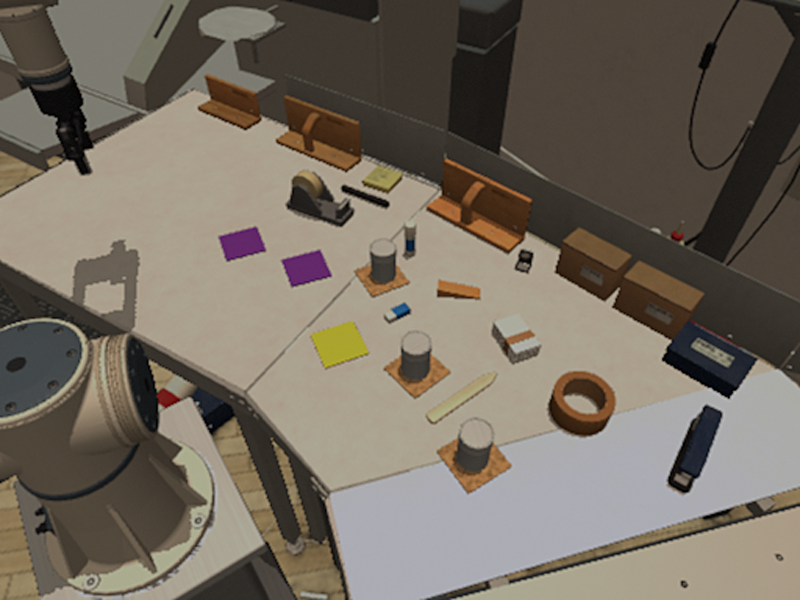

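View pics/side0.png

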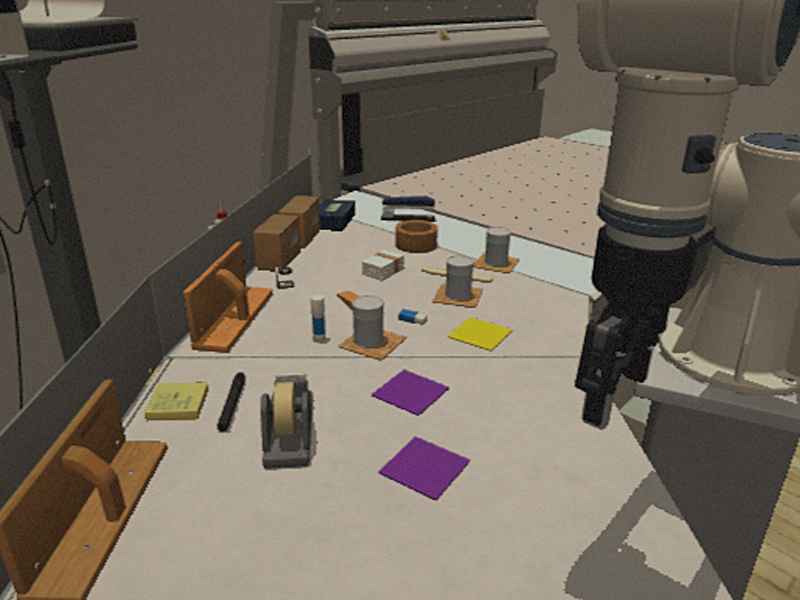

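View pics/wrist0.png

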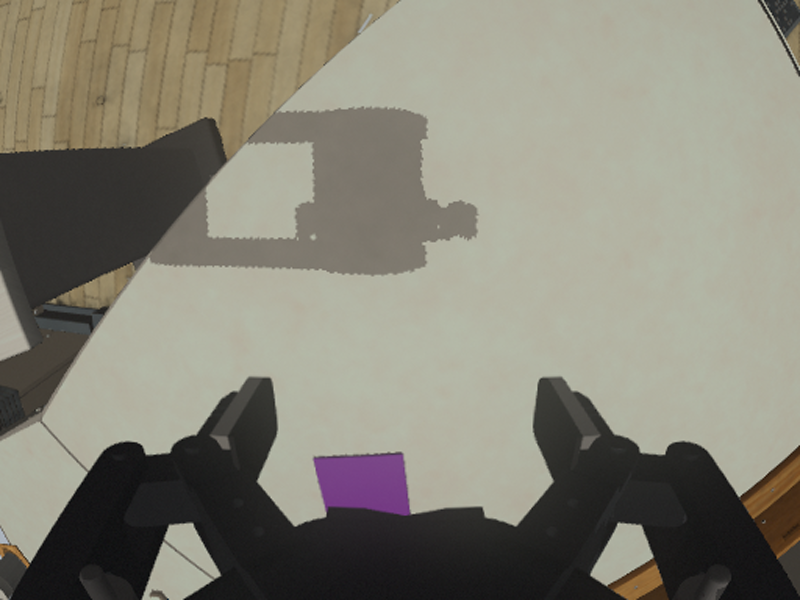

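Scene view (800x600): tins on orange-brown cork mats at (382,262), (415,357) and (475,447). Look-alike mats are purple at (242,243) and (306,268), and yellow at (339,344). The glue stick at (410,240) is the other upright cylinder. I choose the three cork mats with grey tins and check them in close crops.

Run:
```python
from rig import imaging
import cv2,numpy as np
f=imaging.grab_frame("scene")["image"][:,:,::-1]; g=imaging.grab_frame("side")["image"][:,:,::-1]
# scene crop cols 215-335 rows 145-325 ; 
def crop(im,c0,r0,w,h,s,n):
    o=cv2.resize(im[r0:r0+h,c0:c0+w],None,fx=s,fy=s,interpolation=cv2.INTER_CUBIC)
    for c in range(c0-c0%10+10,c0+w,10):
        cv2.line(o,((c-c0)*s,0),((c-c0)*s,6),(0,0,255),1)
        cv2.putText(o,str(c),((c-c0)*s-10,16),0,.35,(0,0,255),1)
    for r in range(r0-r0%10+10,r0+h,10):
        cv2.line(o,(0,(r-r0)*s),(6,(r-r0)*s),(0,0,255),1)
        cv2.putText(o,str(r),(8,(r-r0)*s+4),0,.35,(0,0,255),1)
    cv2.imwrite(n,o)
crop(f,220,145,115,85,7,"x.png")
a=[]
for (c,r) in [(222,148),(242,206),(276,262)]:
    crop(f,c,r,52,58,10,"x.png"); a.append(cv2.imread("x.png"))
o=np.hstack(a); 
cv2.imwrite("pics/s_crop.png",cv2.resize(o,(800,300),interpolation=cv2.INTER_AREA))
for i,x in enumerate(a): cv2.imwrite(f"pics/s_crop{i}.png",x)
crop(g,215,140,120,90,6,"pics/side_crop.png")
```

```text
(no output)
```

View pics/s_crop0.png

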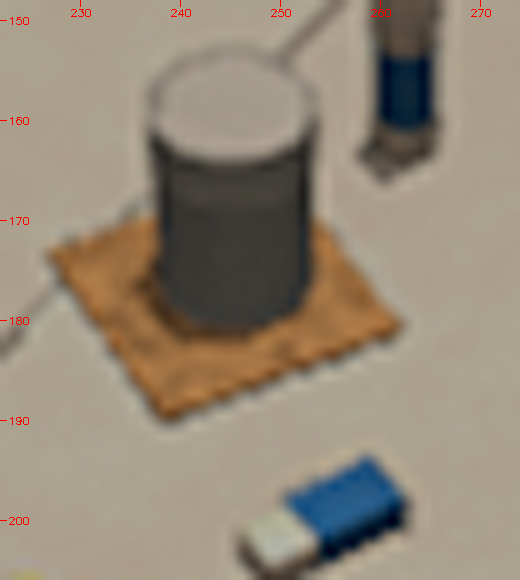

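View pics/s_crop1.png

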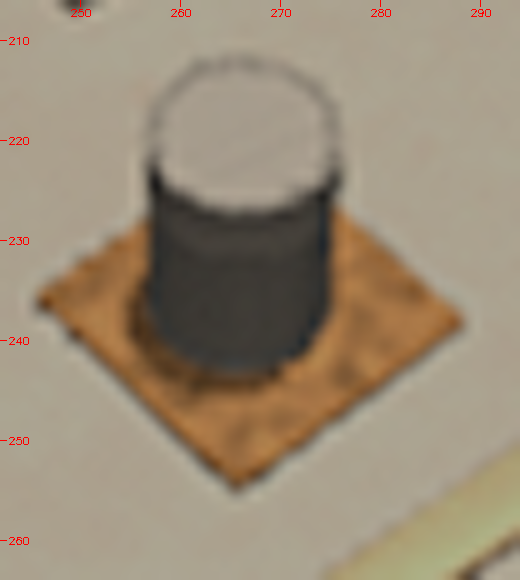

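View pics/s_crop2.png

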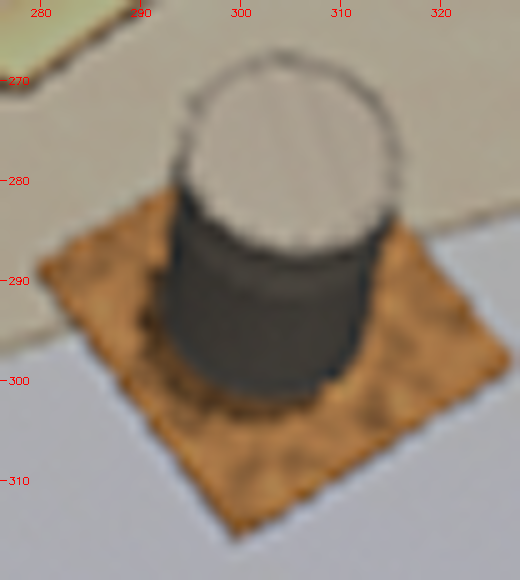

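View pics/side_crop.png

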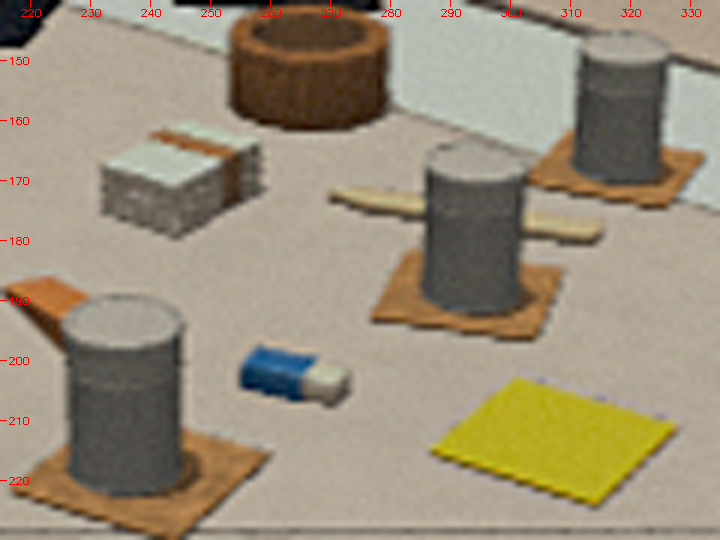

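```bash
cat > h.py <<'E'
import numpy as np
from rig import imaging
def ray(f,u,v):
    K=f["camera_matrix"];T=f["world_to_cam"];R=T[:3,:3];t=T[:3,3]
    d=np.array([(u-K[0,2])/K[0,0],-(v-K[1,2])/K[1,1],-1.])
    return -R.T@t, R.T@d
def onz(f,p,z):
    c,d=ray(f,*p); return c+d*(z-c[2])/d[2]
E
python3 - <<'E'
from h import *
np.set_printoptions(precision=1,suppress=True)
S=imaging.grab_frame("scene");D=imaging.grab_frame("side")
s=[(245.4,158.5),(266.2,219.2),(305,277.3)];d=[(235.5,193.5),(294.2,167.1),(318.8,147.8)]
m=[[(227,173.8),(238.8,190),(262,180.2)],[(245.7,236),(265.7,255),(288.3,238.2)],[(279.8,289.2),(299.8,315.8),(327.2,298)]]
for i in range(3):
    a=onz(S,s[i],82);b=onz(D,d[i],82)
    c1,d1=ray(S,*s[i]);c2,d2=ray(D,*d[i])
    k=np.linalg.lstsq(np.c_[d1,-d2],c2-c1,rcond=None)[0]
    q=[onz(S,p,4)for p in m[i]]
    e=q[2]-q[1]
    print(i,a,b,"tri",c1+k[0]*d1,c2+k[1]*d2,"mat",(q[0]+q[2])/2,np.linalg.norm(e),np.linalg.norm(q[1]-q[0]),"yaw",np.arctan2(e[1],e[0]))
for n,p,z in [("glue",(263,147),86),("eraser",(254,199),15),("cards",(331,211),33),("tape",(373,250),48),("folder_a",(276,267),8),("folder_b",(317,241),8),("wedge",(293,186),11)]:
    print(n,onz(S,p,z))
print(D["world_to_cam"])
E
```

```text
0 [606.2 219.7  82. ] [605.  226.9  82. ] tri [607.6 222.1  79.5] [607.3 222.1  79.3] mat [598.9 218.2   4. ] 88.15880711993911 86.74110386243025 yaw -0.054348810307865876
1 [518.9 -23.6  82. ] [517.7 -16.1  82. ] tri [520.  -22.   79.6] [519.5 -22.1  79.4] mat [519.8 -28.6   4. ] 88.1004246944422 87.15455152922058 yaw 0.12621421564976326
2 [ 493.9 -225.3   82. ] [ 494.  -219.3   82. ] tri [ 494.8 -224.4   79.9] [ 495.3 -224.4   80.1] mat [ 495.1 -228.4    4. ] 87.98123380570564 86.25619631450601 yaw -0.014511349603276503
glue [682.7 231.4  86. ]
eraser [565.4 108.6  15. ]
cards [721.  -73.2  33. ]
tape [ 712.9 -248.    48. ]
folder_a [ 481.3 -126.8    8. ]
folder_b [ 629.5 -122.1    8. ]
wedge [704.4  88.6  11. ]
[[   -0.9    -0.4     0.    580. ]
 [    0.2    -0.4     0.9  -109. ]
 [   -0.3     0.8     0.4 -1130.3]
 [    0.      0.      0.      1. ]]
```

```bash
cat >> h.py <<'E'
from rig import readout
from scipy.spatial.transform import Rotation as Ro
def delta(x,y,z):
    s=readout.sense(); R=Ro.from_euler("xyz",s["tcp_rot"])
    d=R.inv().apply(np.array([x,y,z])-s["eef_pos"])/10
    print("t",round(s["clock"],2),"pos",s["eef_pos"].round(1),"rot",s["tcp_rot"].round(3),"F",s["contact_force"].round(2),"open",round(s["opening"],3),"delta cm",d.round(2))
E
python3 -c "
from h import *
delta(605.5,223,330)"
```

```text
t 0.35 pos [170.8 601.2 404.5] rot [-3.141 -0.     2.865] F [-0.25 -0.27 -0.24] open 0.997 delta cm [-52.15 -24.5    7.46]
```

>>> {"op": "step_arm", "data": {"deltas": [{"translation":[-3,-1.4,0.4],"rot":[0,0,0]},{"translation":[-8,-3.8,1],"rot":[0,0,0]},{"translation":[-13,-6.1,2],"rot":[0,0,0]},{"translation":[-18,-8.5,3],"rot":[0,0,0]},{"translation":[-23,-10.8,3.5],"rot":[0,0,0]},{"translation":[-28,-13.2,4],"rot":[0,0,0]},{"translation":[-33,-15.5,4.7],"rot":[0,0,0]},{"translation":[-38,-17.9,5.4],"rot":[0,0,0]}], "grip": 0, "squeeze": 35}}

```text
clock: 1.35
eef_pos: [488.7, 323.9, 350.7]
tcp_rot: [3.141, 0.0, 2.865]
contact_force: [0.8, -0.1, 0.2]
opening: 0.997
```

```bash
python3 -c "
from h import *
delta(605.5,223,330)"
```

```text
t 1.35 pos [488.7 323.9 350.7] rot [3.141 0.    2.865] F [ 0.78 -0.08  0.2 ] open 0.997 delta cm [-13.99  -6.52   2.07]
```

>>> {"op": "step_arm", "data": {"deltas": [{"translation":[-5,-2.3,0.7]},{"translation":[-9,-4.2,1.3]},{"translation":[-12,-5.6,1.8]},{"translation":[-13.5,-6.3,2]},{"translation":[-14.1,-6.6,2.1]},{"translation":[-14.1,-6.6,2.1]}]}}

```text
schema error: expected keys translation, rot
```

```bash
python3 -c "
from h import *
import cv2
delta(605.5,223,207)
f=imaging.grab_frame('wrist');cv2.imwrite('pics/w1.png',cv2.resize(f['image'][:,:,::-1],(800,600)))
"
```

```text
t 1.35 pos [488.7 323.9 350.7] rot [3.141 0.    2.865] F [ 0.78 -0.08  0.2 ] open 0.997 delta cm [-13.99  -6.52  14.37]
```

View pics/w1.png

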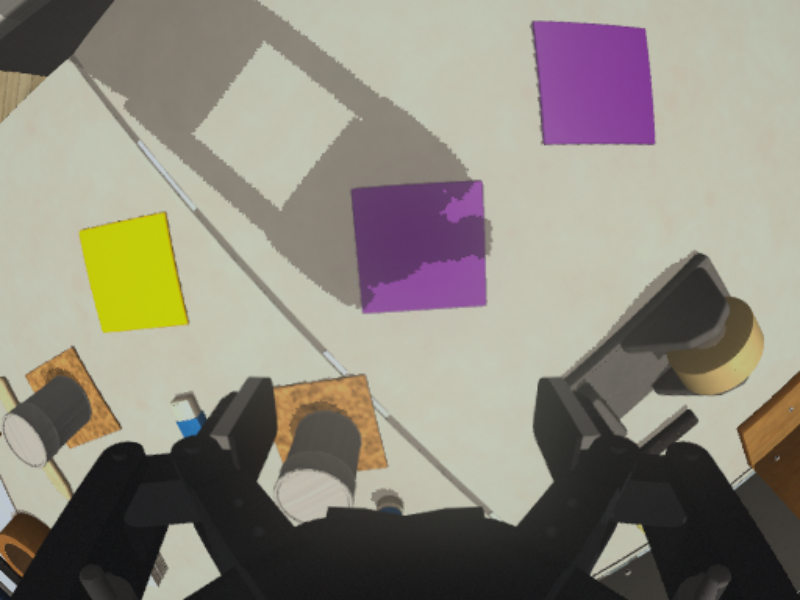

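The move was refused because each row needs a `rot` key. The wrist view shows the left tin at (320,460), with the glue stick behind it at (388,500). I'll resend the move.

>>> {"op": "step_arm", "data": {"deltas": [{"translation":[-5,-2.3,0.7],"rot":[0,0,0]},{"translation":[-9,-4.2,1.3],"rot":[0,0,0]},{"translation":[-12,-5.6,1.8],"rot":[0,0,0]},{"translation":[-13.5,-6.3,2],"rot":[0,0,0]},{"translation":[-14.1,-6.6,2.1],"rot":[0,0,0]},{"translation":[-14.1,-6.6,2.1],"rot":[0,0,0]}]}}

```text
clock: 2.15
eef_pos: [604.7, 223.6, 329.7]
tcp_rot: [3.142, -0.0, 2.865]
contact_force: [-0.1, 0.1, 0.3]
opening: 0.999
```

```bash
python3 -c "
from h import *
import cv2
delta(605.5,223,207)
f=imaging.grab_frame('wrist');cv2.imwrite('pics/w2.png',cv2.resize(f['image'][:,:,::-1],(800,600)))
# project grasp axis and tin outline into fisheye
def proj(P):
    p=(f['world_to_cam']@np.r_[P,1])[:3]; v=np.array([p[0],-p[1],-p[2]]); th=np.arctan2(np.hypot(v[0],v[1]),v[2]); r=th*f['camera_matrix'][0,0]
    n=np.hypot(v[0],v[1]); return (f['camera_matrix'][:2,2]+r*v[:2]/n)*1.5625
for n,P in [('lid c',(605.5,223,82)),('lid -y',(605.5,195.5,82)),('lid +y',(605.5,250.5,82)),('lid -x',(578,223,82)),('matc',(599,218,4))]: print(n,proj(P))
"
```

```text
t 2.15 pos [604.7 223.6 329.7] rot [ 3.142 -0.     2.865] F [-0.12  0.08  0.27] open 0.999 delta cm [-0.1  -0.03 12.27]
lid c [401.97404085 319.40455502]
lid -y [349.33046176 333.37996185]
lid +y [455.78827731 304.93028356]
lid -x [386.20648026 267.23067822]
matc [392.46067082 272.21169569]
```

View pics/w2.png

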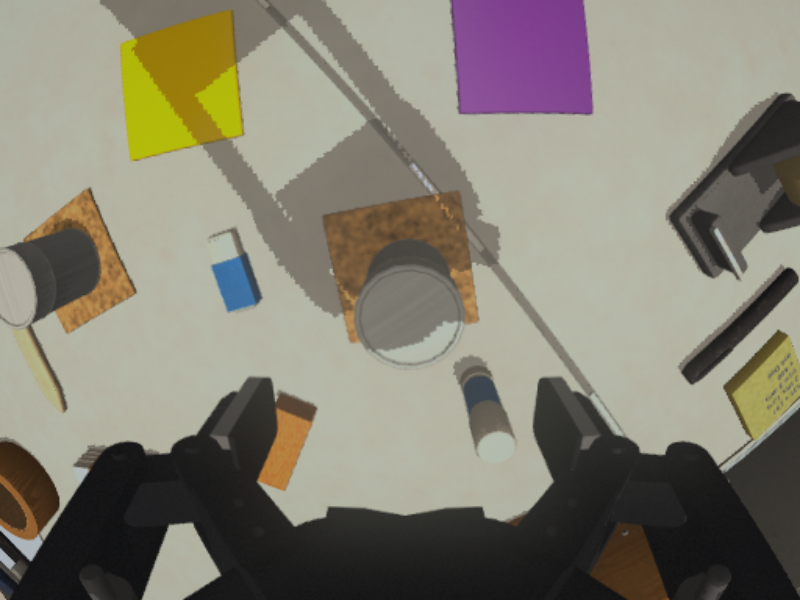

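>>> {"op": "step_arm", "data": {"deltas": [{"translation":[0,0.24,2.5],"rot":[0,0,0]},{"translation":[0,0.24,6],"rot":[0,0,0]},{"translation":[0,0.24,9],"rot":[0,0,0]},{"translation":[0,0.24,11],"rot":[0,0,0]},{"translation":[0,0.24,12.2],"rot":[0,0,0]},{"translation":[0,0.24,12.6],"rot":[0,0,0]},{"translation":[0,0.24,12.6],"rot":[0,0,0]}]}}

```text
clock: 3.08
eef_pos: [605.9, 225.6, 204.2]
tcp_rot: [3.141, 0.001, 2.865]
contact_force: [0.7, -0.4, -0.2]
opening: 1.001
```

```bash
cat > look.py <<'E'
import sys
from h import *
import cv2
a=float(sys.argv[1]),float(sys.argv[2]),float(sys.argv[3])
delta(*a)
n=sys.argv[4]
if len(sys.argv)>5:
  f=imaging.grab_frame(sys.argv[5]);cv2.imwrite('pics/'+n+'.png',cv2.resize(f['image'][:,:,::-1],(800,600)))
E
python3 look.py 605 226 203 w3 wrist
```

```text
t 3.08 pos [605.9 225.6 204.2] rot [3.141e+00 1.000e-03 2.865e+00] F [ 0.68 -0.42 -0.24] open 1.001 delta cm [0.1  0.01 0.12]
```

View pics/w3.png

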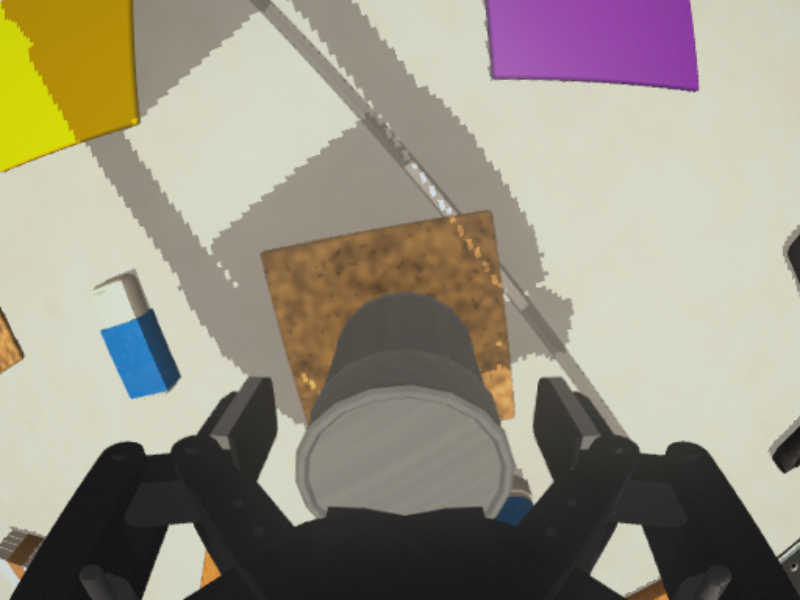

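The tin sits midway between the jaws at (405,460), with both pads clear. Closing.

>>> {"op": "step_arm", "data": {"deltas": [{"translation":[0,0,0],"rot":[0,0,0]},{"translation":[0,0,0],"rot":[0,0,0]},{"translation":[0,0,0],"rot":[0,0,0]},{"translation":[0,0,0],"rot":[0,0,0]},{"translation":[0,0,0],"rot":[0,0,0]},{"translation":[0,0,0],"rot":[0,0,0]},{"translation":[0,0,0],"rot":[0,0,0]},{"translation":[0,0,0],"rot":[0,0,0]}], "grip": 255, "squeeze": 40}}

```text
clock: 4.12
eef_pos: [605.9, 225.5, 204.5]
tcp_rot: [3.141, 0.001, 2.865]
contact_force: [-1.0, -0.4, 5.6]
opening: 0.632
```

```bash
python3 look.py 605 226 264 x
```

```text
t 4.12 pos [605.9 225.5 204.5] rot [3.141e+00 1.000e-03 2.865e+00] F [-1.03 -0.36  5.58] open 0.632 delta cm [ 0.1   0.02 -5.95]
```

>>> {"op": "step_arm", "data": {"deltas": [{"translation":[0,0,-0.5],"rot":[0,0,0]},{"translation":[0,0,-1.5],"rot":[0,0,0]},{"translation":[0,0,-3],"rot":[0,0,0]},{"translation":[0,0,-4.5],"rot":[0,0,0]},{"translation":[0,0,-5.5],"rot":[0,0,0]},{"translation":[0,0,-6],"rot":[0,0,0]},{"translation":[0,0,-6],"rot":[0,0,0]},{"translation":[0,0,-6],"rot":[0,0,0]}]}}

```text
clock: 5.12
eef_pos: [605.4, 225.4, 263.2]
tcp_rot: [-3.141, -0.001, 2.865]
contact_force: [0.2, 0.6, -6.3]
opening: 0.632
```

```bash
cat > weigh.py <<'E'
from h import *
import cv2,sys
F=[];J=[]
for i in range(10):
    f=imaging.grab_frame('side'); s=readout.sense(); F.append(s["contact_force"]);J.append(s["joint_efforts"])
F=np.array(F);print("F",F.mean(0).round(2),F.std(0).round(2),"J",np.mean(J,0).round(2),"tq",s["wrist_torque"].round(3)); delta(0,0,0)
cv2.imwrite('pics/'+sys.argv[1]+'.png',cv2.resize(f['image'][:,:,::-1],(800,600)))
E
python3 weigh.py lift0
```

```text
F [ 0.06  0.17 -6.04] [0.56 0.34 0.44] J [  0.   -71.21 -30.46  -0.    -0.     0.  ] tq [-0.057  0.004  0.008]
t 5.62 pos [605.7 225.5 263.6] rot [-3.142 -0.     2.865] F [-0.35  0.27 -6.22] open 0.634 delta cm [ 52.1  -38.24  26.37]
```

View pics/lift0.png

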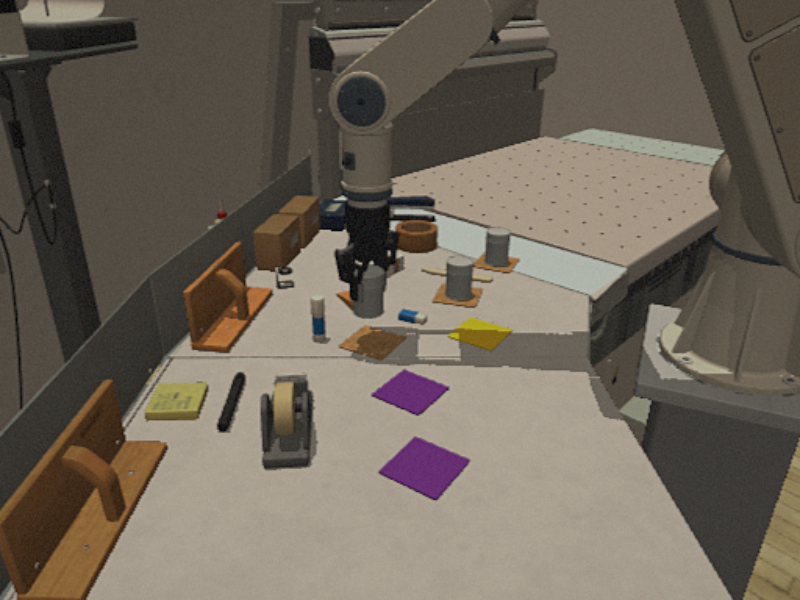

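The tin is clear of its mat (side view (370,290), bare mat at (372,343)) and weighs about 6.0 N, or 0.62 kg. I'm setting it back.

>>> {"op": "step_arm", "data": {"deltas": [{"translation":[0,0,1],"rot":[0,0,0]},{"translation":[0,0,2.5],"rot":[0,0,0]},{"translation":[0,0,4],"rot":[0,0,0]},{"translation":[0,0,5],"rot":[0,0,0]},{"translation":[0,0,5.6],"rot":[0,0,0]},{"translation":[0,0,5.8],"rot":[0,0,0]},{"translation":[0,0,5.9],"rot":[0,0,0]},{"translation":[0,0,5.9],"rot":[0,0,0]}]}}

```text
clock: 6.62
eef_pos: [605.8, 225.5, 205.1]
tcp_rot: [3.141, 0.001, 2.865]
contact_force: [-0.4, -0.1, -5.5]
opening: 0.637
```

```bash
python3 weigh.py set0
```

```text
F [-0.31 -0.08 -5.99] [0.27 0.39 0.32] J [ 0.000e+00 -7.314e+01 -2.726e+01 -0.000e+00 -1.000e-02 -0.000e+00] tq [0.005 0.017 0.044]
t 7.12 pos [605.7 225.5 204.7] rot [3.142 0.    2.865] F [-0.46 -0.05 -5.35] open 0.634 delta cm [ 52.1  -38.24  20.47]
```

>>> {"op": "step_arm", "data": {"deltas": [{"translation":[0,0,0.05],"rot":[0,0,0]},{"translation":[0,0,0.1],"rot":[0,0,0]},{"translation":[0,0,0.15],"rot":[0,0,0]},{"translation":[0,0,0.15],"rot":[0,0,0]}]}}

```text
clock: 7.62
eef_pos: [605.7, 225.5, 204.5]
tcp_rot: [3.141, 0.0, 2.865]
contact_force: [-5.8, -1.6, 9.7]
opening: 0.636
```

>>> {"op": "step_arm", "data": {"deltas": [{"translation":[0,0,-0.05],"rot":[0,0,0]},{"translation":[0,0,-0.05],"rot":[0,0,0]},{"translation":[0,0,-0.05],"rot":[0,0,0]},{"translation":[0,0,-0.05],"rot":[0,0,0]},{"translation":[0,0,-0.05],"rot":[0,0,0]},{"translation":[0,0,-0.05],"rot":[0,0,0]},{"translation":[0,0,-0.05],"rot":[0,0,0]},{"translation":[0,0,-0.05],"rot":[0,0,0]}], "grip": 0}}

```text
clock: 8.62
eef_pos: [605.7, 225.5, 203.7]
tcp_rot: [3.142, 0.0, 2.865]
contact_force: [0.2, 0.0, -0.7]
opening: 1.0
```

>>> {"op": "step_arm", "data": {"deltas": [{"translation":[0,0,-1],"rot":[0,0,0]},{"translation":[0,0,-3],"rot":[0,0,0]},{"translation":[0,0,-6],"rot":[0,0,0]},{"translation":[0,0,-9],"rot":[0,0,0]},{"translation":[0,0,-11],"rot":[0,0,0]},{"translation":[0,0,-12],"rot":[0,0,0]},{"translation":[0,0,-12.4],"rot":[0,0,0]},{"translation":[0,0,-12.4],"rot":[0,0,0]}]}}

```text
clock: 9.62
eef_pos: [605.5, 225.4, 327.1]
tcp_rot: [-3.141, -0.001, 2.865]
contact_force: [1.2, 0.4, 0.8]
opening: 1.006
```

```bash
python3 weigh.py rel0; python3 look.py 519 -18 330 w4 wrist
```

```text
F [0.06 0.28 0.09] [0.61 0.47 0.62] J [-0.000e+00 -6.546e+01 -3.142e+01 -0.000e+00  1.000e-02  0.000e+00] tq [-0.016 -0.017 -0.036]
t 10.12 pos [605.7 225.5 327.6] rot [-3.141 -0.     2.865] F [0.72 0.02 0.11] open 0.999 delta cm [ 52.1  -38.24  32.77]
t 10.12 pos [605.7 225.5 327.6] rot [-3.141 -0.     2.865] F [0.72 0.02 0.11] open 0.999 delta cm [  1.68 -25.79  -0.24]
```

View pics/w4.png

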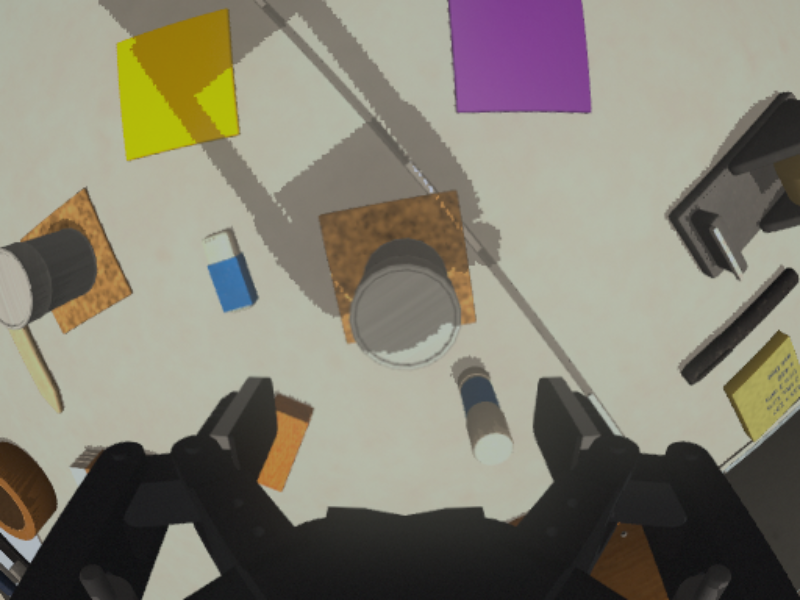

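View pics/rel0.png

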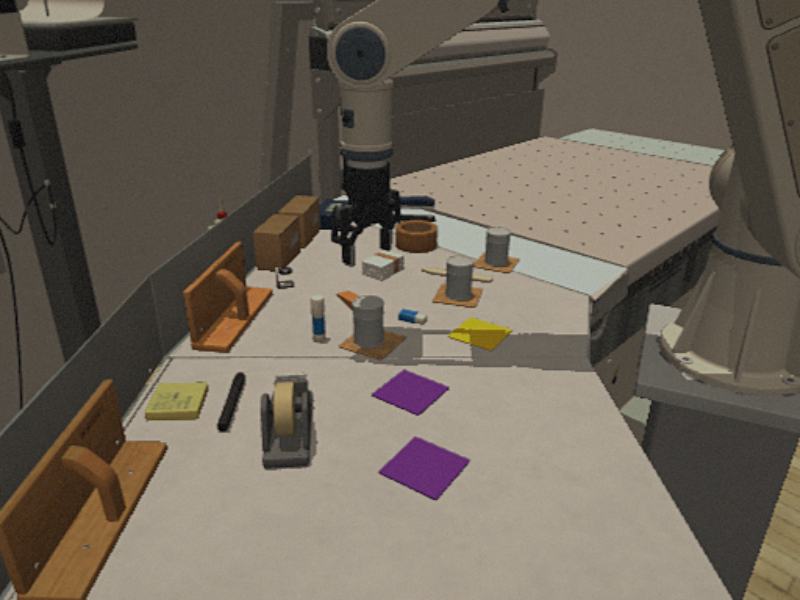

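The left tin stands upright on its mat again (wrist view (405,315), side view (368,322)). Next is the middle tin.

>>> {"op": "step_arm", "data": {"deltas": [{"translation":[0.2,-3,0],"rot":[0,0,0]},{"translation":[0.5,-8,0],"rot":[0,0,0]},{"translation":[0.9,-13,0],"rot":[0,0,0]},{"translation":[1.2,-18,0],"rot":[0,0,0]},{"translation":[1.5,-22.5,0],"rot":[0,0,0]},{"translation":[1.7,-25,0],"rot":[0,0,0]},{"translation":[1.7,-25.8,0],"rot":[0,0,0]},{"translation":[1.7,-25.8,0],"rot":[0,0,0]}]}}

```text
clock: 11.18
eef_pos: [519.1, -18.0, 327.8]
tcp_rot: [3.141, 0.0, 2.864]
contact_force: [0.7, 0.3, 0.7]
opening: 0.999
```

```bash
python3 look.py 519 -18 203 w5 wrist
python3 - <<'E'
from h import *
f=imaging.grab_frame('wrist')
def proj(P):
    p=(f['world_to_cam']@np.r_[P,1])[:3]; v=np.array([p[0],-p[1],-p[2]]); th=np.arctan2(np.hypot(v[0],v[1]),v[2]); r=th*f['camera_matrix'][0,0]
    n=np.hypot(v[0],v[1]); return (f['camera_matrix'][:2,2]+r*v[:2]/n)*1.5625
for P in [(519,-18,82),(519,9.5,82),(491.5,-18,82)]: print(proj(P))
E
```

```text
t 11.18 pos [519.1 -18.  327.8] rot [3.141 0.    2.864] F [0.68 0.32 0.67] open 0.999 delta cm [ 1.000e-02 -0.000e+00  1.248e+01]
[401.51303888 318.2864135 ]
[455.84366742 303.64943174]
[385.56134805 265.57577319]
```

View pics/w5.png

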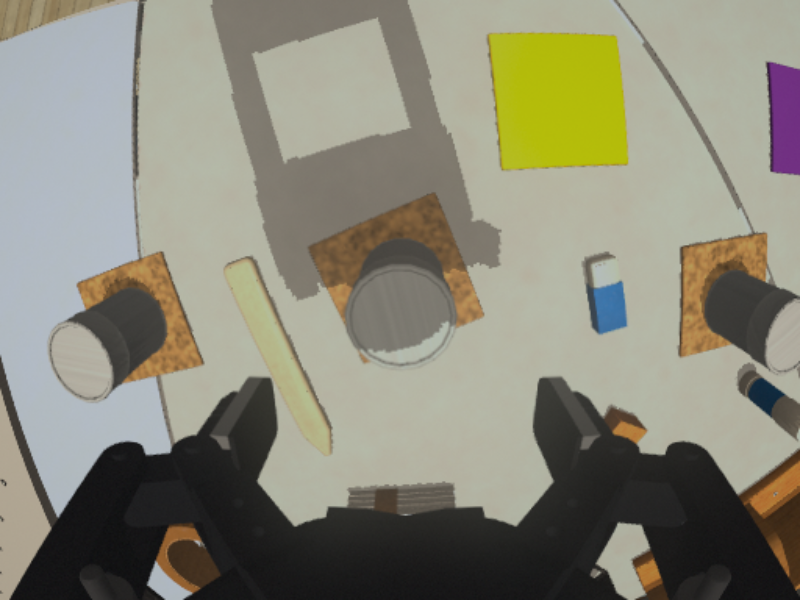

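Lid centre at (400,315) against a prediction of (401,318), so the gripper is aligned. The folder, at (265,340), is clear of the jaw. Descending.

>>> {"op": "step_arm", "data": {"deltas": [{"translation":[0,0,2.5],"rot":[0,0,0]},{"translation":[0,0,6],"rot":[0,0,0]},{"translation":[0,0,9],"rot":[0,0,0]},{"translation":[0,0,11],"rot":[0,0,0]},{"translation":[0,0,12],"rot":[0,0,0]},{"translation":[0,0,12.4],"rot":[0,0,0]},{"translation":[0,0,12.4],"rot":[0,0,0]}]}}

```text
clock: 12.15
eef_pos: [519.1, -17.9, 204.0]
tcp_rot: [3.141, 0.001, 2.865]
contact_force: [0.1, -0.9, 0.0]
opening: 1.001
```

>>> {"op": "step_arm", "data": {"deltas": [{"translation":[0,0,0],"rot":[0,0,0]},{"translation":[0,0,0],"rot":[0,0,0]},{"translation":[0,0,0],"rot":[0,0,0]},{"translation":[0,0,0],"rot":[0,0,0]},{"translation":[0,0,0],"rot":[0,0,0]},{"translation":[0,0,0],"rot":[0,0,0]},{"translation":[0,0,0],"rot":[0,0,0]},{"translation":[0,0,0],"rot":[0,0,0]}], "grip": 255, "squeeze": 40}}

```text
clock: 13.15
eef_pos: [519.1, -18.2, 204.5]
tcp_rot: [3.141, 0.001, 2.865]
contact_force: [-1.9, 0.4, 4.7]
opening: 0.639
```

>>> {"op": "step_arm", "data": {"deltas": [{"translation":[0,0,-0.5],"rot":[0,0,0]},{"translation":[0,0,-1.5],"rot":[0,0,0]},{"translation":[0,0,-3],"rot":[0,0,0]},{"translation":[0,0,-4.5],"rot":[0,0,0]},{"translation":[0,0,-5.5],"rot":[0,0,0]},{"translation":[0,0,-6],"rot":[0,0,0]},{"translation":[0,0,-6],"rot":[0,0,0]},{"translation":[0,0,-6],"rot":[0,0,0]}]}}

```text
clock: 14.15
eef_pos: [518.6, -18.1, 263.3]
tcp_rot: [-3.141, -0.001, 2.865]
contact_force: [-0.3, 0.5, -3.0]
opening: 0.633
```

```bash
python3 weigh.py lift1
```

```text
F [-0.22  0.02 -2.96] [0.49 0.19 0.64] J [  0.   -54.2  -25.61  -0.     0.     0.  ] tq [ 0.004  0.061 -0.031]
t 14.65 pos [518.8 -18.1 263.6] rot [-3.142 -0.     2.865] F [-0.32 -0.06 -2.71] open 0.636 delta cm [ 50.4  -12.44  26.37]
```

View pics/lift1.png

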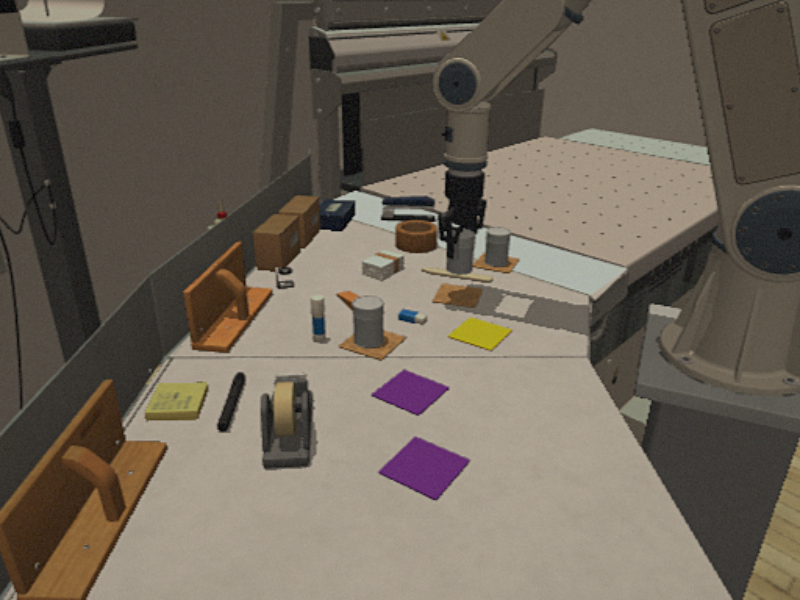

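The middle tin is clear of its mat (tin at (460,252), bare mat at (457,296)) and weighs about 3.0 N, or 0.30 kg. Lowering it, with a slower last part.

>>> {"op": "step_arm", "data": {"deltas": [{"translation":[0,0,1],"rot":[0,0,0]},{"translation":[0,0,2.5],"rot":[0,0,0]},{"translation":[0,0,4],"rot":[0,0,0]},{"translation":[0,0,5],"rot":[0,0,0]},{"translation":[0,0,5.6],"rot":[0,0,0]},{"translation":[0,0,5.85],"rot":[0,0,0]},{"translation":[0,0,5.95],"rot":[0,0,0]},{"translation":[0,0,6],"rot":[0,0,0]}]}}

```text
clock: 15.65
eef_pos: [518.8, -18.0, 204.5]
tcp_rot: [3.142, 0.0, 2.865]
contact_force: [-4.4, 0.7, 11.1]
opening: 0.635
```

>>> {"op": "step_arm", "data": {"deltas": [{"translation":[0,0,0],"rot":[0,0,0]},{"translation":[0,0,0],"rot":[0,0,0]}]}}

```text
clock: 15.9
eef_pos: [518.8, -18.1, 204.5]
tcp_rot: [3.142, 0.0, 2.865]
contact_force: [-3.6, 0.4, 5.7]
opening: 0.635
```

>>> {"op": "step_arm", "data": {"deltas": [{"translation":[0,0,0],"rot":[0,0,0]},{"translation":[0,0,0],"rot":[0,0,0]},{"translation":[0,0,0],"rot":[0,0,0]},{"translation":[0,0,0],"rot":[0,0,0]},{"translation":[0,0,0],"rot":[0,0,0]},{"translation":[0,0,0],"rot":[0,0,0]},{"translation":[0,0,0],"rot":[0,0,0]},{"translation":[0,0,0],"rot":[0,0,0]}], "grip": 0}}

```text
clock: 16.9
eef_pos: [518.8, -18.0, 203.7]
tcp_rot: [-3.142, -0.0, 2.865]
contact_force: [-0.7, -0.1, -0.7]
opening: 1.002
```

>>> {"op": "step_arm", "data": {"deltas": [{"translation":[0,0,-1],"rot":[0,0,0]},{"translation":[0,0,-3],"rot":[0,0,0]},{"translation":[0,0,-6],"rot":[0,0,0]},{"translation":[0,0,-9],"rot":[0,0,0]},{"translation":[0,0,-11],"rot":[0,0,0]},{"translation":[0,0,-12],"rot":[0,0,0]},{"translation":[0,0,-12.4],"rot":[0,0,0]},{"translation":[0,0,-12.4],"rot":[0,0,0]}]}}

```text
clock: 17.9
eef_pos: [518.7, -18.1, 327.4]
tcp_rot: [-3.141, -0.0, 2.865]
contact_force: [0.3, -0.8, 0.6]
opening: 1.001
```

```bash
python3 look.py 494.5 -221 330 w6 wrist
```

```text
t 17.9 pos [518.7 -18.1 327.4] rot [-3.141 -0.     2.865] F [ 0.26 -0.82  0.58] open 1.001 delta cm [ -3.22 -20.18  -0.26]
```

View pics/w6.png

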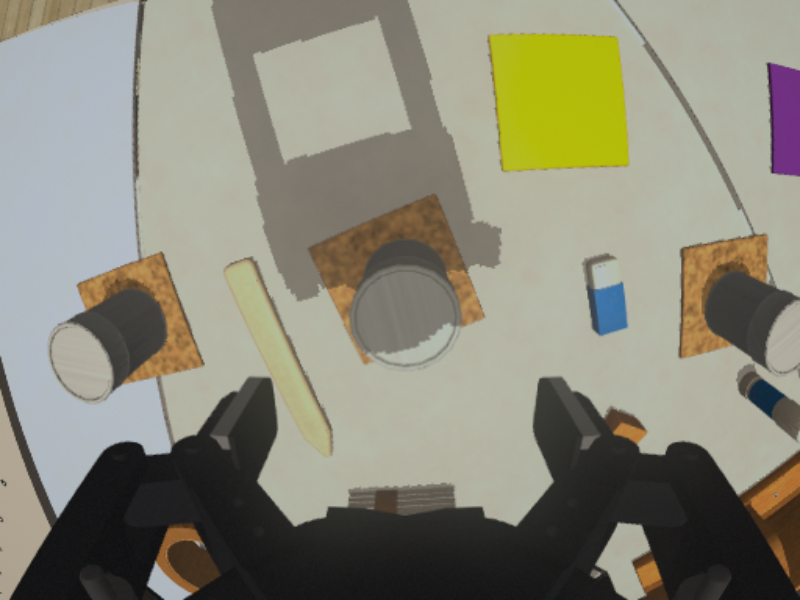

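The middle tin is back upright on its mat at (406,315), and the folder and eraser haven't moved. On to the right tin.

>>> {"op": "step_arm", "data": {"deltas": [{"translation":[-0.4,-2.5,0],"rot":[0,0,0]},{"translation":[-1,-6.5,0],"rot":[0,0,0]},{"translation":[-1.8,-11,0],"rot":[0,0,0]},{"translation":[-2.5,-15.5,0],"rot":[0,0,0]},{"translation":[-3,-19,0],"rot":[0,0,0]},{"translation":[-3.2,-20.2,0],"rot":[0,0,0]},{"translation":[-3.2,-20.2,0],"rot":[0,0,0]}]}}

```text
clock: 18.82
eef_pos: [494.2, -221.2, 327.1]
tcp_rot: [3.141, -0.001, 2.864]
contact_force: [-0.3, 0.2, -0.5]
opening: 1.002
```

```bash
python3 look.py 494.5 -221 203 w7 wrist
python3 - <<'E'
from h import *
f=imaging.grab_frame('wrist')
def proj(P):
    p=(f['world_to_cam']@np.r_[P,1])[:3]; v=np.array([p[0],-p[1],-p[2]]); th=np.arctan2(np.hypot(v[0],v[1]),v[2]); r=th*f['camera_matrix'][0,0]
    n=np.hypot(v[0],v[1]); return (f['camera_matrix'][:2,2]+r*v[:2]/n)*1.5625
print(proj((494.5,-221,82)))
E
```

```text
t 18.82 pos [ 494.2 -221.2  327.1] rot [ 3.141e+00 -1.000e-03  2.864e+00] F [-0.31  0.19 -0.47] open 1.002 delta cm [-0.04  0.03 12.41]
[401.70226211 320.18025013]
```

View pics/w7.png

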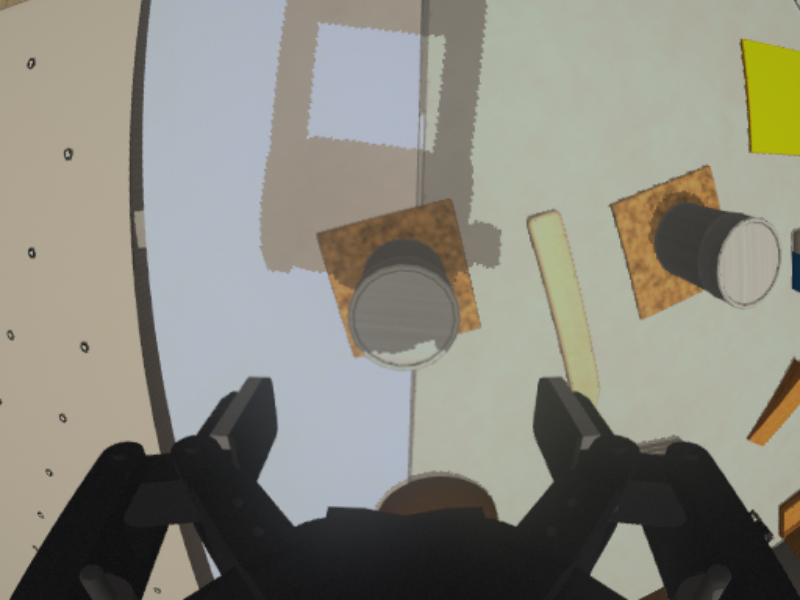

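The right tin's lid is at (405,315) against a prediction of (402,320), and the folder at (565,310) is clear. Descend, grip, lift.

>>> {"op": "step_arm", "data": {"deltas": [{"translation":[0,0.1,2.5],"rot":[0,0,0]},{"translation":[0,0.1,6],"rot":[0,0,0]},{"translation":[0,0.1,9],"rot":[0,0,0]},{"translation":[0,0.1,11],"rot":[0,0,0]},{"translation":[0,0.1,12],"rot":[0,0,0]},{"translation":[0,0.1,12.4],"rot":[0,0,0]},{"translation":[0,0.1,12.4],"rot":[0,0,0]}]}}

```text
clock: 19.8
eef_pos: [495.0, -220.0, 204.1]
tcp_rot: [-3.142, 0.001, 2.865]
contact_force: [0.6, -1.1, 0.8]
opening: 1.0
```

>>> {"op": "step_arm", "data": {"deltas": [{"translation":[0,0,0],"rot":[0,0,0]},{"translation":[0,0,0],"rot":[0,0,0]},{"translation":[0,0,0],"rot":[0,0,0]},{"translation":[0,0,0],"rot":[0,0,0]},{"translation":[0,0,0],"rot":[0,0,0]},{"translation":[0,0,0],"rot":[0,0,0]},{"translation":[0,0,0],"rot":[0,0,0]},{"translation":[0,0,0],"rot":[0,0,0]}], "grip": 255, "squeeze": 40}}

```text
clock: 20.8
eef_pos: [494.9, -220.4, 204.5]
tcp_rot: [-3.141, 0.001, 2.865]
contact_force: [-1.2, 0.2, 5.7]
opening: 0.633
```

>>> {"op": "step_arm", "data": {"deltas": [{"translation":[0,0,-0.5],"rot":[0,0,0]},{"translation":[0,0,-1.5],"rot":[0,0,0]},{"translation":[0,0,-3],"rot":[0,0,0]},{"translation":[0,0,-4.5],"rot":[0,0,0]},{"translation":[0,0,-5.5],"rot":[0,0,0]},{"translation":[0,0,-6],"rot":[0,0,0]},{"translation":[0,0,-6],"rot":[0,0,0]},{"translation":[0,0,-6],"rot":[0,0,0]}]}}

```text
clock: 21.8
eef_pos: [494.5, -220.1, 263.3]
tcp_rot: [3.141, -0.001, 2.865]
contact_force: [-0.2, -0.8, -4.0]
opening: 0.633
```

```bash
python3 weigh.py lift2
```

```text
F [-0.18  0.21 -3.04] [0.58 0.31 0.24] J [  0.   -57.03 -26.34  -0.     0.    -0.  ] tq [ 0.022 -0.026 -0.027]
t 22.3 pos [ 494.7 -220.2  263.6] rot [-3.142 -0.     2.865] F [ 0.66 -0.2  -2.86] open 0.631 delta cm [53.6   7.66 26.37]
```

View pics/lift2.png

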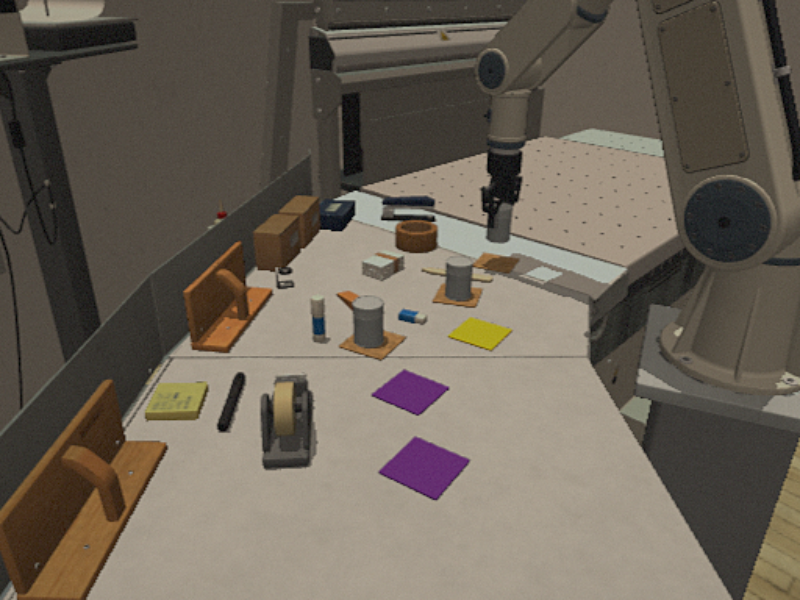

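The right tin is clear at (498,225) and weighs about 3.0 N, so the left tin (6.0 N) is the heaviest. Setting the right one back.

>>> {"op": "step_arm", "data": {"deltas": [{"translation":[0,0,1],"rot":[0,0,0]},{"translation":[0,0,2.5],"rot":[0,0,0]},{"translation":[0,0,4],"rot":[0,0,0]},{"translation":[0,0,5],"rot":[0,0,0]},{"translation":[0,0,5.6],"rot":[0,0,0]},{"translation":[0,0,5.85],"rot":[0,0,0]},{"translation":[0,0,5.95],"rot":[0,0,0]},{"translation":[0,0,6],"rot":[0,0,0]}]}}

```text
clock: 23.3
eef_pos: [494.7, -220.2, 204.5]
tcp_rot: [-3.142, 0.0, 2.865]
contact_force: [-4.9, 1.5, 10.6]
opening: 0.634
```

>>> {"op": "step_arm", "data": {"deltas": [{"translation":[0,0,0],"rot":[0,0,0]},{"translation":[0,0,0],"rot":[0,0,0]}]}}

```text
clock: 23.55
eef_pos: [494.6, -220.1, 204.5]
tcp_rot: [-3.142, 0.0, 2.865]
contact_force: [-4.0, 1.3, 5.4]
opening: 0.634
```

>>> {"op": "step_arm", "data": {"deltas": [{"translation":[0,0,0],"rot":[0,0,0]},{"translation":[0,0,0],"rot":[0,0,0]},{"translation":[0,0,0],"rot":[0,0,0]},{"translation":[0,0,0],"rot":[0,0,0]},{"translation":[0,0,0],"rot":[0,0,0]},{"translation":[0,0,0],"rot":[0,0,0]},{"translation":[0,0,0],"rot":[0,0,0]},{"translation":[0,0,0],"rot":[0,0,0]}], "grip": 0}}

```text
clock: 24.55
eef_pos: [494.7, -220.2, 203.7]
tcp_rot: [-3.142, 0.0, 2.865]
contact_force: [-0.2, -0.1, 0.4]
opening: 1.001
```

>>> {"op": "step_arm", "data": {"deltas": [{"translation":[0,0,-1],"rot":[0,0,0]},{"translation":[0,0,-3],"rot":[0,0,0]},{"translation":[0,0,-6],"rot":[0,0,0]},{"translation":[0,0,-9],"rot":[0,0,0]},{"translation":[0,0,-11],"rot":[0,0,0]},{"translation":[0,0,-12],"rot":[0,0,0]},{"translation":[0,0,-12.4],"rot":[0,0,0]},{"translation":[0,0,-12.4],"rot":[0,0,0]}]}}

```text
clock: 25.55
eef_pos: [494.5, -220.1, 327.4]
tcp_rot: [3.142, -0.001, 2.865]
contact_force: [0.3, -0.7, 0.3]
opening: 0.999
```

```bash
python3 look.py 605.7 225.5 328 w8 wrist
```

```text
t 25.55 pos [ 494.5 -220.1  327.4] rot [ 3.142e+00 -1.000e-03  2.865e+00] F [ 0.34 -0.68  0.32] open 0.999 delta cm [ 1.48 45.9  -0.06]
```

View pics/w8.png

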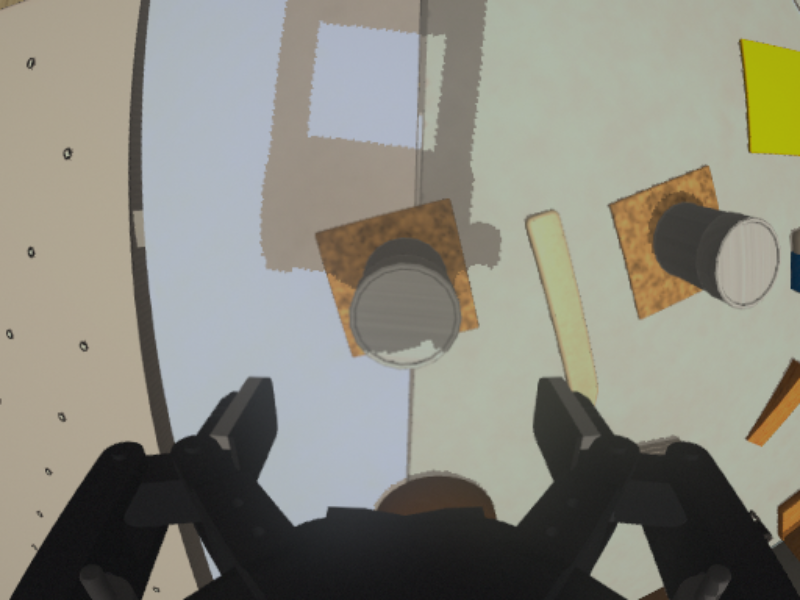

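The right tin is back upright on its mat at (405,315). Returning to the left tin.

>>> {"op": "step_arm", "data": {"deltas": [{"translation":[0.1,3,0],"rot":[0,0,0]},{"translation":[0.3,8,0],"rot":[0,0,0]},{"translation":[0.4,13,0],"rot":[0,0,0]},{"translation":[0.6,18,0],"rot":[0,0,0]},{"translation":[0.7,23,0],"rot":[0,0,0]},{"translation":[0.9,28,0],"rot":[0,0,0]},{"translation":[1.1,33,0],"rot":[0,0,0]},{"translation":[1.2,38,0],"rot":[0,0,0]}]}}

```text
clock: 26.6
eef_pos: [586.9, 150.3, 326.6]
tcp_rot: [-3.141, -0.001, 2.865]
contact_force: [0.4, -0.4, -0.1]
opening: 0.999
```

>>> {"op": "step_arm", "data": {"deltas": [{"translation":[0.1,4,0],"rot":[0,0,0]},{"translation":[0.2,6.5,0],"rot":[0,0,0]},{"translation":[0.3,7.9,0],"rot":[0,0,0]},{"translation":[0.3,7.9,0],"rot":[0,0,0]},{"translation":[0.3,7.9,0],"rot":[0,0,0]}]}}

```text
clock: 27.22
eef_pos: [605.5, 224.4, 327.5]
tcp_rot: [-3.141, -0.0, 2.864]
contact_force: [-0.6, -0.3, -0.3]
opening: 1.0
```

```bash
python3 look.py 605.7 225.5 204 w9 wrist
```

```text
t 27.23 pos [605.5 224.4 327.5] rot [-3.141 -0.     2.864] F [-0.6  -0.32 -0.31] open 1.0 delta cm [1.000e-02 1.200e-01 1.235e+01]
```

View pics/w9.png

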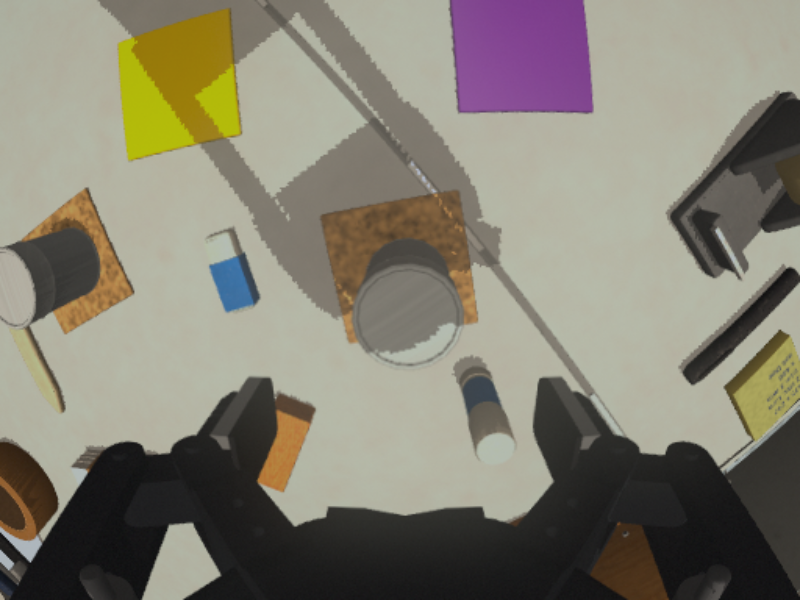

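The left tin is at (408,316), as before. Descend, grip with 50 N, and lift 16 cm.

>>> {"op": "step_arm", "data": {"deltas": [{"translation":[0,0.1,2.5],"rot":[0,0,0]},{"translation":[0,0.1,6],"rot":[0,0,0]},{"translation":[0,0.1,9],"rot":[0,0,0]},{"translation":[0,0.1,11],"rot":[0,0,0]},{"translation":[0,0.1,12],"rot":[0,0,0]},{"translation":[0,0.1,12.4],"rot":[0,0,0]},{"translation":[0,0.1,12.4],"rot":[0,0,0]}]}}

```text
clock: 28.15
eef_pos: [606.3, 226.5, 204.3]
tcp_rot: [3.141, 0.001, 2.865]
contact_force: [-0.1, 0.3, -0.9]
opening: 0.994
```

>>> {"op": "step_arm", "data": {"deltas": [{"translation":[0,0,0],"rot":[0,0,0]},{"translation":[0,0,0],"rot":[0,0,0]},{"translation":[0,0,0],"rot":[0,0,0]},{"translation":[0,0,0],"rot":[0,0,0]},{"translation":[0,0,0],"rot":[0,0,0]},{"translation":[0,0,0],"rot":[0,0,0]},{"translation":[0,0,0],"rot":[0,0,0]},{"translation":[0,0,0],"rot":[0,0,0]}], "grip": 255, "squeeze": 50}}

```text
clock: 29.15
eef_pos: [606.2, 226.5, 204.6]
tcp_rot: [3.141, 0.001, 2.865]
contact_force: [-1.2, 0.1, 5.4]
opening: 0.632
```

>>> {"op": "step_arm", "data": {"deltas": [{"translation":[0,0,-0.5],"rot":[0,0,0]},{"translation":[0,0,-2],"rot":[0,0,0]},{"translation":[0,0,-4],"rot":[0,0,0]},{"translation":[0,0,-6.5],"rot":[0,0,0]},{"translation":[0,0,-9],"rot":[0,0,0]},{"translation":[0,0,-11.5],"rot":[0,0,0]},{"translation":[0,0,-13.5],"rot":[0,0,0]},{"translation":[0,0,-15],"rot":[0,0,0]}]}}

```text
clock: 30.15
eef_pos: [605.9, 226.4, 355.4]
tcp_rot: [3.141, 0.001, 2.865]
contact_force: [0.2, -0.5, -5.7]
opening: 0.632
```

>>> {"op": "step_arm", "data": {"deltas": [{"translation":[0,0,-0.7],"rot":[0,0,0]},{"translation":[0,0,-1],"rot":[0,0,0]},{"translation":[0,0,-1],"rot":[0,0,0]},{"translation":[0,0,-1],"rot":[0,0,0]},{"translation":[0,0,-1],"rot":[0,0,0]}]}}

```text
clock: 30.78
eef_pos: [605.9, 226.4, 363.1]
tcp_rot: [-3.141, -0.001, 2.865]
contact_force: [0.4, 0.3, -6.1]
opening: 0.631
```

```bash
python3 weigh.py fin_side; python3 look.py 605.7 225.5 204 fin_scene scene
```

```text
F [-0.01  0.18 -5.95] [0.58 0.57 0.46] J [ -0.   -68.08 -35.37  -0.    -0.     0.  ] tq [-0.01  -0.003  0.009]
t 31.27 pos [605.9 226.4 363.7] rot [3.142 0.    2.865] F [ 0.26  0.52 -6.94] open 0.63 delta cm [ 52.1  -38.34  36.37]
t 31.27 pos [605.9 226.4 363.7] rot [3.142 0.    2.865] F [ 0.26  0.52 -6.94] open 0.63 delta cm [-0.   -0.1  15.97]
```

View pics/fin_side.png

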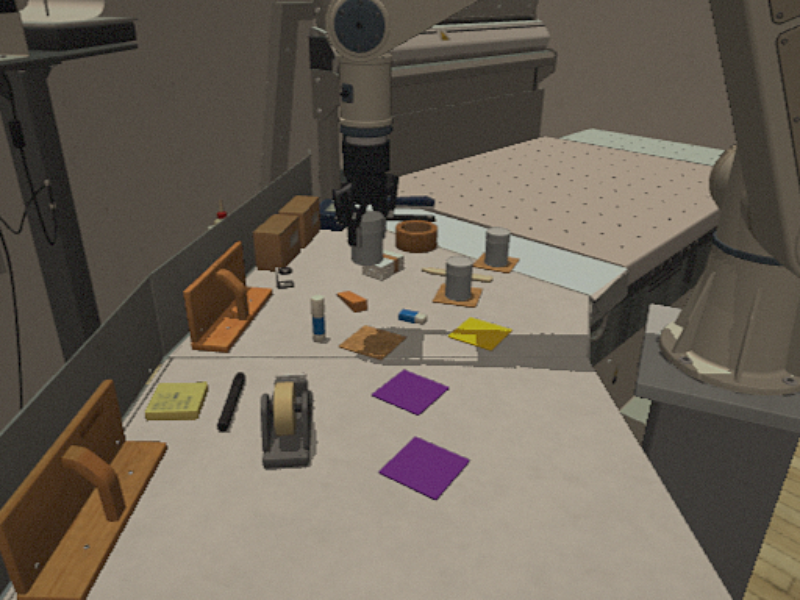

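View pics/fin_scene.png

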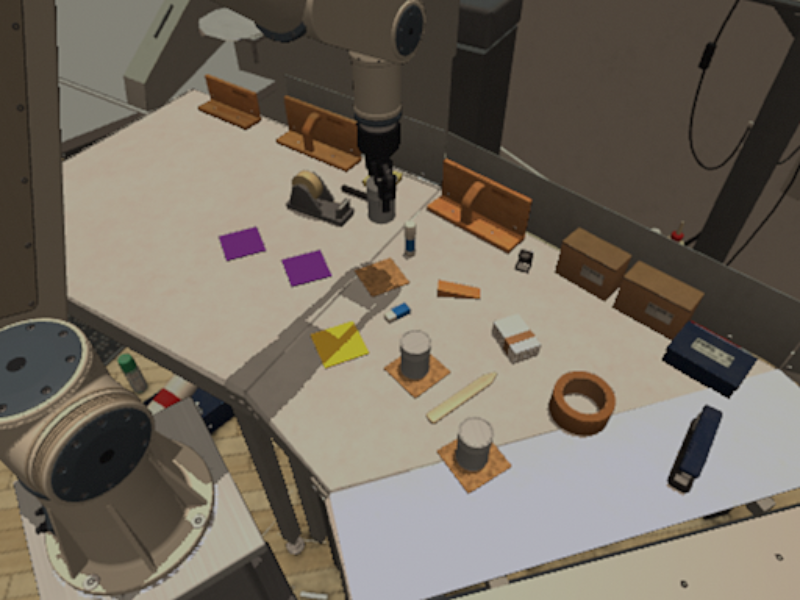

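The tin is held upright at (367,240) in the side view. Having risen 159 mm from the mat, its underside is about 163 mm above the table. The other two stand on their mats, and nothing else has shifted.

```bash
python3 -c "
from rig import ticket
print(ticket.sign_off())"
```

```text
the job is handed in; nothing more can be done
None
```

I lifted the tins in order (left, middle, right) and set each back upright on its own mat before lifting the next. The left one is the heaviest, at about 6.0 N (0.61 kg). The middle and right tins each read about 3.0 N (0.30 kg).

I handed the job in at about 31 s, holding the left tin upright with its underside about 16 cm above the table.

- **Final checks:** the held tin still read about 5.95 N with a steady grip opening. Both fixed cameras showed the other two tins upright on their mats and nothing else visibly moved.
- **Disagreements:** the scene and side cameras differed by 6–8 mm in y on the tin positions. The wrist camera settled it before each grasp.
- **Refused call:** one move was refused because its rows lacked the `rot` key; the arm did not move, and I sent it again.

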